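Clamp the lens blank in the jig

ROBOT

A 6-joint arm with a two-finger parallel gripper is mounted at the origin on the work surface. World frame = base frame: x ahead of the robot, y to its left, z up, the work surface at z = 0. Lengths are in mm, angles in rad, forces in N, time in s.
With the tool pointing down it reaches from about 400 to 925 mm from the base axis. Payload 3.4 kg.
Tool frame: the origin (TCP) lies on the centre line of the jaws, within the pads' length; the fingertips stand 19 mm ahead of it and the grasp point (between the pads) is the TCP; z points along the fingers, y is the direction in which the jaws open and shut (so a half turn about z gives the same grasp; the last joint's range is limited). The gripper opens to 85 mm and grips with 20 to 120 N. Pads are 22 mm wide; open, the fingers measure 114 mm over their backs; the gripper's body (76 mm by 85 mm) begins 54 mm behind the grasp point. The pads swing forward as they close: fully open they stand 13 mm farther back than shut.
Start: joints at [1.038, 0.307, 1.506, -0, 1.328, -0.073], TCP at [254.675, 515.531, 250.305] pointing down, gripper open.
Joint ranges: [-3.12, 3.12], [-1.05, 2.28], [0.14, 2.33], [-1.42, 4.57], [0.1, 2.73], [-2.68, 2.68]. Speed limits (rad/s): [2.57, 2.57, 3.14, 3.14, 3.14, 3.14].

INTERFACE

Orientations are given as a 3x3 rotation matrix whose columns are the frame's x, y, z axes.
In Python, from plant import telemetry, imaging, arm, models gives the robot as it stands.
- The arm moves only by the shell command python3 -m creep 'ROWS' [FORCE]. ROWS is JSON, a list of rows, each an object of numbers: "jaw": the opening, from 0 (shut) to 1 (fully open); "x", "y", "z": the shift along the tool's x, y, z in m; "wx", "wy", "wz": the turn, a rotation vector about the tool's x, y, z in degrees. In form: [{"jaw": .., "x": .., "y": .., "z": .., "wx": .., "wy": .., "wz": ..}, ...]. A call has 1 to 5 rows; each row is the pose to reach, as a shift and turn from the pose measured when the call began, along the tool's axes at that moment; what a row does not reach only later rows make up. A row lasts 1/12 s, in which the tool goes at most 41.7 mm and 7.16 degrees, less where a joint would pass 70% of its speed; a pose out of reach is approached as far as the arm can. A call with a gripper value outside its range is refused whole. The fingers move at their own pace and stop on an object; FORCE is the grip in N (left out, the last holds). Time passes only in rows, so rows that repeat a pose let the fingers close. It gives the time, the measured TCP pose, the force and the opening at its end, in the units of the state.
- telemetry.observe(): the state, without advancing time (a new reading comes with each control period).
- imaging.get_image(name): name is "scene" or "side" or "wrist"; returns a dict with "pixels" (384x512x3 uint8, red, green, blue), "z_map" (384x512 float32, mm along the optical axis (not along the pixel's ray), 0 where there is no reading), "camera_matrix" (3x3 intrinsics, pixels), "world_to_cam" (4x4, takes a point from world to camera coordinates). Camera axes: x right, y up, looking along -z (the intrinsics and any distortion apply to the point x, -y, -z); pixel columns grow to the right and rows downward; lengths in mm; the calibration is good to about 2 mm. A picture is of the moment at which its call begins.
- arm.job_done(): hands the job in, once; it reports no verdict.
Trained networks look in a picture, given as the dict that the camera call returned (one of the last four; its "shot" number tells which), for a name from the list of things; names that differ only in an ending like _2 or _b are one class to them, and where a whole thing is asked for, a point or a joint stands for the part that bears it (a point fixed in the world has none). Each returns a list of dicts, best first, with "conf" (0 to 1); they miss things now and then, are a little off and sometimes report something else, mostly with a low value. They report only what shows in the picture. A call takes as long as a camera call. They do not tell look-alikes from the thing itself.
- models.search_frame(picture, thing): "pixel" ([column, row] in pixels, amid what is visible of it).
- models.spot_point(picture, thing): "pixel" ([column, row] in pixels: a listed point, or the origin of a listed thing).
The state is a dict: "time_s": time; "joint_pos": joint angles; "qvel": joint speeds; "effort": joint torques, N m; "position": TCP position; "eef_rot": TCP orientation; "ft_force": force on the tool from outside, world axes, zero at the start; "torque": the same for the moment, N m; "gripper_width": finger opening in mm.
Only numpy, scipy, OpenCV 4.12 (cv2) and the standard library are available. Lean on these libraries where they do the work, as an engineer would, in place of code of your own. Each camera call takes 0.05 s, during which the arm holds its last target. There are 200 camera calls.

TASK

Two lens-holding jigs lie on the bench; in one of them the toggle clamp is still open and its lens blank lies loose at the outer end of the channel. Push that blank along the channel, flat on the plate and never lifted, until it sits fully home against the two stop pins. Then push the clamp's black-sleeved lever over past its centre so that it snaps shut and the pad clamps the lens (work it by the lever, not by the bar). Leave the other, already clamped jig and everything else on the bench as they are.

Things in the scene. Friction and masses are not known exactly. Their poses are not given: they have to be found in the camera images.
- jig: the open jig, fixed to the bench: mid-grey anodised plate 120 (x) x 280 (y) x 15 mm thick, origin at the centre of its underside, on the table. Its channel takes the -y half, its toggle clamp stands on the +y half
- jig_mouth (a point): open -y end of the channel, at jig x = 0, y = -140 mm, on the plate's top face. Two white rails (6 mm wide, 8 mm high above the plate) run from here along jig +y for 150 mm and leave a channel 74 mm wide, centred on x = 0. Two steel stop pins (10 mm diameter, 12 mm high above the plate, 51 mm apart, at jig y = +6 mm) end it
- jig_nest (a point): on the plate's top face (15 mm above the table), at jig x = 0, y = -25 mm: where the centre of the lens blank's underside lies when it is home against both pins; axes as the jig
- lens: pale round lens blank, 70 mm diameter, 14 mm thick (rim 10 mm high, then slightly domed), about 60 g, loose in the channel, flat on the plate, 35 to 60 mm from home towards -y of the jig; origin at the centre of its underside. Slides with little friction
- jig_lever (a joint): toggle lever of the open jig, hinged about jig x at jig_pivot: 0 = open, leaning 0.8 rad from upright to jig +y; 0.8 = upright, dead centre; 1.6 = shut, leaning 0.8 rad to jig -y. A spring drives it away from centre to the nearer end (0.4 N m at the ends, none at centre): 4 to 8 N of push starts it, past centre it snaps over by itself
- jig_pivot (a point): lever's hinge point: jig x = 0, y = +85 mm, 55 mm above the table; axes as the jig. It lies between two dark cheeks, 41 mm wide over both, 45 mm long along y, reaching 70 mm above the table
- jig_lever_tip (a point): centre of the rounded end of the lever, 100 mm from the hinge; the outer half (55 to 100 mm from the hinge) is a black sleeve 20 mm in diameter with a round end, below it a steel rod 12 mm in diameter
- jig_pad: rubber pad, 22 mm diameter, origin at its underside's centre, at the end of the 118 mm hold-down bar that the lever drives. Open: bar raised steeply over the pins, pad about 145 mm above the table and nothing nearer the mouth than jig y = -10 mm. Lever shut: bar level, pad sprung 3 mm onto the lens (about 2.4 N)
- jig_bar: the open jig's steel hold-down bar, 20 mm wide, 10 mm thick, 118 mm long, origin at jig_pivot; it follows the lever and is not to be pushed itself
- done_jig: the other jig, of the same shape and axes, fixed, its lens already clamped (lever leaning over the channel, to its -y); origin at the centre of the plate's underside
- done_jig_lever (a joint): lever of the other jig: 0 = shut as it starts, 1.6 = open; to be left at 0
- block_cup: bystander: grey blocking cup, 20 mm diameter, 20 mm high, standing on the open jig's plate beside the clamp; origin at its underside
- spectacles: bystander: folded dark spectacles lying flat, about 140 mm wide, 60 mm deep, 7 mm high; origin under the bridge
- cleaner: bystander: white bottle 52 mm in diameter, 130 mm high; origin centre of its underside
- job_tray: bystander: empty grey tray 110 (x) x 200 (y) x 35 mm high; origin centre of its underside
- screwdriver: bystander: screwdriver 150 mm long lying along its own x; origin on the table under it
- pad_jar: bystander: small jar 60 mm in diameter, 55 mm high; origin centre of its underside
- lens_gauge: bystander: steel puck 50 mm in diameter, 22 mm high; origin centre of its underside
Mind the look-alikes: they are no part of the job. What is meant by the lens is not purple or red, and is the smaller of those in its own colour.

How it is judged:
By the outcome, as a careful person would: the job done as asked, in the order asked, and still so for the second after the job is handed in, with the robot touching nothing.
It also fails if it takes over 48 s, if anything falls off the work surface, if the arm or the gripper's body presses on something with over 40 N, if the wrist force passes 120 N, or if a joint passes its speed limit or range.

## Working session

There is one attempt and no reset: what is moved stays moved. The work goes in short steps, Python scripts to look and compute and a shell command to move; the robot and the scene stay as the last step left them, time stands still between calls to the robot, and variables do not carry over. Pictures are saved under pics/ and viewed, about 8 in all and at most 12, crops included, and the job is handed in when it is done.

```bash
mkdir -p pics; ls; cat > h.py <<'E'
import numpy as np,cv2
from plant import telemetry, imaging, arm, models
def px2w(im,u,v,z=None):
    K=im["camera_matrix"];T=np.linalg.inv(im["world_to_cam"])
    r=np.array([(u-K[0,2])/K[0,0],-(v-K[1,2])/K[1,1],-1.])
    if z is None:
        d=im["z_map"][int(round(v)),int(round(u))]; return (T@np.r_[r*d,1])[:3]
    o=T[:3,3];w=T[:3,:3]@r
    return o+w*(z-o[2])/w[2]
def w2px(im,p):
    K=im["camera_matrix"];c=im["world_to_cam"]@np.r_[p,1]
    return np.array([K[0,0]*c[0]/-c[2]+K[0,2],K[1,1]*c[1]/c[2]+K[1,2]])
def save(im,n): cv2.imwrite("pics/"+n,im["pixels"][:,:,::-1])
E
python3 - <<'E'
from h import *
np.set_printoptions(precision=2,suppress=True)
s=telemetry.observe();print(s["time_s"],s["position"],s["eef_rot"],s["gripper_width"])
a=[]
for n in("scene","side"):
    im=imaging.get_image(n);a.append(im["pixels"]);print(n,im["camera_matrix"].tolist(),np.linalg.inv(im["world_to_cam"])[:3,3])
    for t in("jig","jig_mouth","jig_nest","lens","jig_pivot","jig_lever_tip","jig_pad","done_jig","block_cup","spectacles","cleaner","job_tray","screwdriver","pad_jar","lens_gauge"):
        for d in models.spot_point(im,t)[:4]:
            if d["conf"]>.2:
                u,v=d["pixel"]; z={"jig_pivot":55,"jig_mouth":15,"jig_nest":15,"lens":15,"jig":0,"done_jig":0,"jig_lever_tip":125,"jig_pad":145}.get(t,0)
                print(t,round(d["conf"],2),np.array(d["pixel"]),px2w(im,u,v,z), 'depth',px2w(im,u,v))
    save(im,n+"0.png")
E
```

```text
pics
0.0 [254.33 514.94 249.37] [[-0.9   0.44 -0.  ]
 [ 0.44  0.9  -0.  ]
 [ 0.   -0.   -1.  ]] 85.6021502070413
scene [[445.35117142385144, 0.0, 254.07020101453432], [0.0, 445.35117142385144, 197.75155382323672], [0.0, 0.0, 1.0]] [1316.59   41.75 1055.35]
jig 0.97 [317.6 211.4] [485.71 179.76   0.  ] depth [499.11 177.53  17.02]
jig 0.75 [415.5 211.1] [476.36 471.33   0.  ] depth [474.12 472.47  -2.81]
jig_mouth 0.84 [274.  207.8] [487.51  48.82  15.  ] depth [475.67  48.92   0.15]
jig_mouth 0.35 [414.2 214. ] [499.27 459.41  15.  ] depth [501.59 458.22  17.96]
jig_nest 0.97 [310.4 204.3] [471.06 157.62  15.  ] depth [482.09 156.11  28.57]
jig_nest 0.24 [ 90.9 233.3] [ 595.88 -475.73   15.  ] depth [ 603.47 -470.28   25.96]
lens 0.77 [264.  173.9] [350.48  15.23  15.  ] depth [352.12  15.28  16.77]
lens 0.72 [299.4 206.8] [481.58 124.5   15.  ] depth [493.99 123.27  30.46]
lens 0.67 [303.3 172. ] [339.01 140.24  15.  ] depth [343.5  139.79  19.77]
lens 0.59 [352.4 172.8] [338.52 295.63  15.  ] depth [341.64 294.82  18.31]
jig_pivot 0.76 [351.5 198. ] [476.65 273.34  55.  ] depth [48
[... 2722 characters left out ...]
.  ] depth [ 552.1  -493.69   25.88]
cleaner 0.93 [334.4 236.9] [ 733.22 -228.41    0.  ] depth [ 717.32 -244.66   18.18]
cleaner 0.44 [213.5 166. ] [592.38 442.02   0.  ] depth [481.36 214.39 149.56]
job_tray 0.81 [269.8 181.4] [737.68 204.36   0.  ] depth [738.31 205.29  -0.72]
screwdriver 0.69 [189.  170.2] [483.54 465.53   0.  ] depth [474.07 442.7   14.79]
pad_jar 0.77 [349.  299.8] [ 575.32 -488.12    0.  ] depth [ 559.8  -502.01   21.36]
lens_gauge 0.67 [205.7 178.8] [514.22 364.03   0.  ] depth [468.3  264.6   68.62]
lens_gauge 0.46 [350.8 264.4] [ 686.63 -370.01    0.  ] depth [ 669.18 -385.99   21.01]
lens_gauge 0.38 [213.2 166. ] [591.23 442.72   0.  ] depth [477.26 208.58 153.76]
```

View pics/scene0.png

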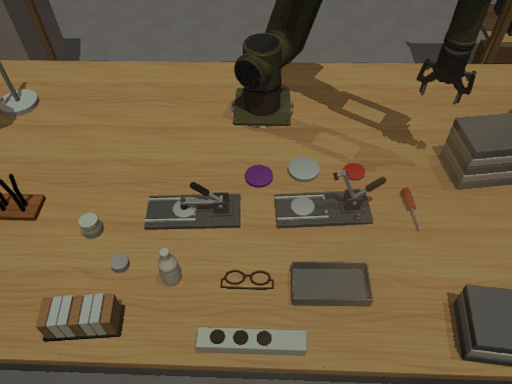

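View pics/side0.png

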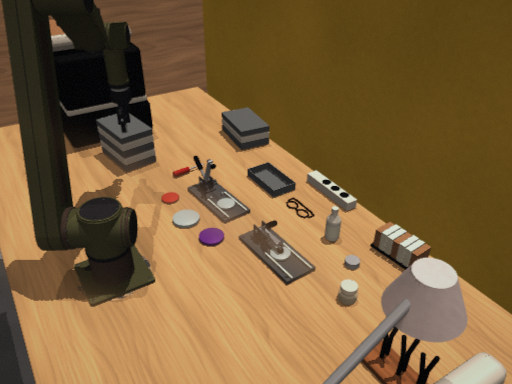

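Scene view: open jig around (323,208), with its lever raised and its pale lens at (302,206). The shut jig is at (193,210). Candidates for "lens": the pale disc in the channel (302,206), a bigger pale disc on the bench (304,168), a purple one (259,176), a red one (354,171), and the clamped lens (184,208). I choose (302,206): it is pale, the smaller one, and lies in the open jig's channel. Next I fit the jig pose and check with a close crop.

```bash
cat >> h.py <<'E'
def cloud(im):
    K=im["camera_matrix"];T=np.linalg.inv(im["world_to_cam"]);d=im["z_map"].astype(float)
    v,u=np.mgrid[:384,:512]
    P=np.stack([(u-K[0,2])/K[0,0]*d,-(v-K[1,2])/K[1,1]*d,-d,np.ones_like(d)],-1)@T.T
    P=P[...,:3];P[d==0]=np.nan;return P
E
python3 - <<'E'
from h import *
np.set_printoptions(precision=1,suppress=True)
for n in("scene","side"):
    im=imaging.get_image(n);P=cloud(im)
    m=(abs(P[...,0]-480)<110)&(P[...,1]>20)&(P[...,1]<370)&(P[...,2]>9)&(P[...,2]<27)
    m=cv2.morphologyEx(m.astype(np.uint8),cv2.MORPH_OPEN,np.ones((3,3)))
    k,l,st,c=cv2.connectedComponentsWithStats(m);i=1+np.argmax(st[1:,4])
    Q=P[l==i][:,:2].astype(np.float32);print(n,st[i],cv2.minAreaRect(Q))
    t=(abs(P[...,0]-480)<110)&(P[...,1]>180)&(P[...,1]<400)&(P[...,2]>100)
    print(P[t].min(0),P[t].max(0),P[t][P[t][:,1].argmax()])
    if n=="scene":
        c=im["pixels"][150:250,240:420];cv2.imwrite("pics/c1.png",cv2.resize(c,None,fx=4,fy=4,interpolation=cv2.INTER_CUBIC)[:,:,::-1])
E
```

```text
scene [ 275  191   99   36 2234] ((482.0715637207031, 192.96322631835938), (125.73329162597656, 280.2946472167969), 5.500860691070557)
[460. 208. 100.] [491.2 358.1 171.5] [471.  358.1 129.2]
side [188 183  61  38 990] ((477.5689697265625, 190.8211212158203), (125.00625610351562, 286.0297546386719), 3.6147637367248535)
[455.9 205.6 100.9] [488.5 355.3 168.7] [459.9 355.3 122.3]
```

View pics/c1.png

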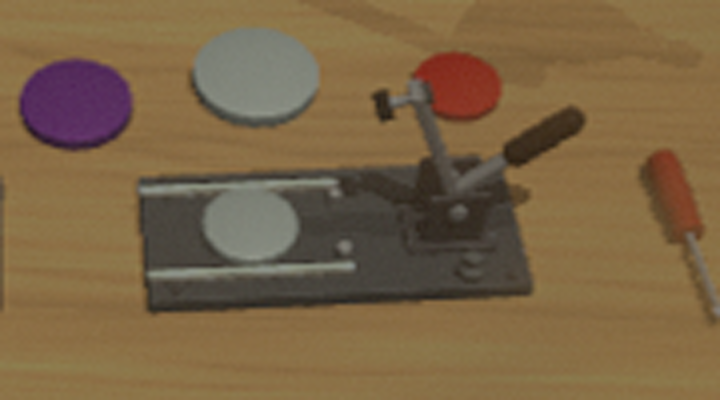

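The crop shows the smaller pale lens (crop 250,225) in the open channel. The lever leans to +y (crop 545,135), the pins are at (337,193) and (345,247), and the cup is at (470,265). The jig is at about (480,192) with +y turned about 5° from world y. I'll travel high with the jaws shut.

```bash
python3 -m creep '[{"jaw":0,"x":-0.413,"y":-0.305,"z":0,"wz":59},{"jaw":0,"x":-0.413,"y":-0.305,"z":0,"wz":59},{"jaw":0,"x":-0.413,"y":-0.305,"z":0,"wz":59},{"jaw":0,"x":-0.413,"y":-0.305,"z":0,"wz":59},{"jaw":0,"x":-0.413,"y":-0.305,"z":0,"wz":59}]'
cat > go.py <<'E'
import sys
from h import *
from scipy.spatial.transform import Rotation as R
np.set_printoptions(precision=1,suppress=True)
# usage: jigx jigy z -> tool shift
C=np.array([480,192.]);A=np.deg2rad(5.0)
try: C,A=np.load("jig.npy")[:2],np.load("jig.npy")[2]
except Exception: pass
ex=np.array([np.cos(A),np.sin(A),0]);ey=np.array([-np.sin(A),np.cos(A),0])
def jig(p): d=np.r_[p[:2]-C,0];return np.array([d@ex,d@ey,p[2]])
if __name__=="__main__":
    s=telemetry.observe();p=np.array(s["position"]);M=np.array(s["eef_rot"])
    print("t",s["time_s"],"jig pos",jig(p),"world",p,"F",np.array(s["ft_force"]))
    a=[float(v) for v in sys.argv[1:4]]
    t=np.r_[C,0]+a[0]*ex+a[1]*ey+[0,0,a[2]]
    G=np.stack([ey,ex,[0,0,-1]],1)
    print("shift mm",M.T@(t-p),"turn deg",np.rad2deg(R.from_matrix(M.T@G).as_rotvec()))
E
python3 go.py 0 -127 230
```

```text
t 1.7 jig pos [-196.3  342.   250.3] world [254.7 515.6 250.3] F [ 1.1  0.6 -0.1]
shift mm [-411.2 -298.9   20.3] turn deg [ 0.   0.  58.7]$[0]: bad value
```

```bash
python3 -m creep '[{"jaw":0,"x":-0.411,"y":-0.299,"z":0.02,"wx":0,"wy":0,"wz":58.7},{"jaw":0,"x":-0.411,"y":-0.299,"z":0.02,"wx":0,"wy":0,"wz":58.7},{"jaw":0,"x":-0.411,"y":-0.299,"z":0.02,"wx":0,"wy":0,"wz":58.7},{"jaw":0,"x":-0.411,"y":-0.299,"z":0.02,"wx":0,"wy":0,"wz":58.7},{"jaw":0,"x":-0.411,"y":-0.299,"z":0.02,"wx":0,"wy":0,"wz":58.7}]'
python3 go.py 0 -127 230
```

```text
time_s: 2.12
position: [351.8, 329.6, 242.2]
eef_rot: [[-0.463, 0.886, 0.0], [0.886, 0.463, 0.0], [-0.0, 0.001, -1.0]]
ft_force: [0.3, 0.0, -0.7]
gripper_width: 25.3
t 2.1167 jig pos [-115.7  148.3  242.2] world [351.8 329.6 242.2] F [ 0.3  0.  -0.7]
shift mm [-298.6    1.    12.2] turn deg [ 0.  -0.  22.6]
```

```bash
python3 -m creep '[{"jaw":0,"x":-0.2986,"y":0.001,"z":0.012,"wx":0,"wy":0,"wz":22.6},{"jaw":0,"x":-0.2986,"y":0.001,"z":0.012,"wx":0,"wy":0,"wz":22.6},{"jaw":0,"x":-0.2986,"y":0.001,"z":0.012,"wx":0,"wy":0,"wz":22.6},{"jaw":0,"x":-0.2986,"y":0.001,"z":0.012,"wx":0,"wy":0,"wz":22.6},{"jaw":0,"x":-0.2986,"y":0.001,"z":0.012,"wx":0,"wy":0,"wz":22.6}]'
python3 go.py 0 -127 230
```

```text
time_s: 2.53
position: [448.8, 145.0, 234.1]
eef_rot: [[-0.086, 0.996, 0.001], [0.996, 0.086, 0.001], [0.0, 0.001, -1.0]]
ft_force: [0.4, -0.2, -0.2]
gripper_width: 0.6
t 2.5333 jig pos [-35.1 -44.1 234.1] world [448.8 145.  234.1] F [ 0.4 -0.2 -0.2]
shift mm [-82.9  35.2   4.1] turn deg [ 0.1 -0.  -0.1]
```

```bash
python3 -m creep '[{"jaw":0,"x":-0.083,"y":0.035,"z":0.004,"wx":0,"wy":0,"wz":0},{"jaw":0,"x":-0.083,"y":0.035,"z":0.004,"wx":0,"wy":0,"wz":0},{"jaw":0,"x":-0.083,"y":0.035,"z":0.004,"wx":0,"wy":0,"wz":0},{"jaw":0,"x":-0.083,"y":0.035,"z":0.004,"wx":0,"wy":0,"wz":0}]'
python3 - <<'E'
from go import *
im=imaging.get_image("wrist");save(im,"w1.png")
print(np.linalg.inv(im["world_to_cam"])[:3,3])
for t in("jig_mouth","jig_nest","lens","jig_pivot","jig_lever_tip","jig_pad"):
    for d in models.spot_point(im,t)[:3]:
        u,v=d["pixel"];w=px2w(im,u,v,{"jig_pivot":55,"jig_lever_tip":125,"jig_pad":145}.get(t,15));print(t,round(d["conf"],2),np.array([u,v]),w,jig(w))
E
```

```text
time_s: 2.87
position: [492.4, 62.7, 230.0]
eef_rot: [[-0.081, 0.997, 0.002], [0.997, 0.081, -0.0], [-0.0, 0.002, -1.0]]
ft_force: [0.9, 0.2, 0.1]
gripper_width: -0.4
[487.  135.3 353.8]
jig_mouth 0.78 [257.3 175.8] [495.4  54.9  15. ] [   3.4 -138.    15. ]
jig_nest 0.63 [256.4  80.3] [484.9 169.6  15. ] [  2.9 -22.7  15. ]
lens 0.95 [149.5 203.8] [354.6   4.9  15. ] [-141.2 -175.5   15. ]
lens 0.63 [122.9  94. ] [327.6 141.6  15. ] [-156.2  -36.9   15. ]
lens 0.56 [255.6 112.6] [486.9 133.2  15. ] [  1.7 -59.2  15. ]
```

View pics/w1.png

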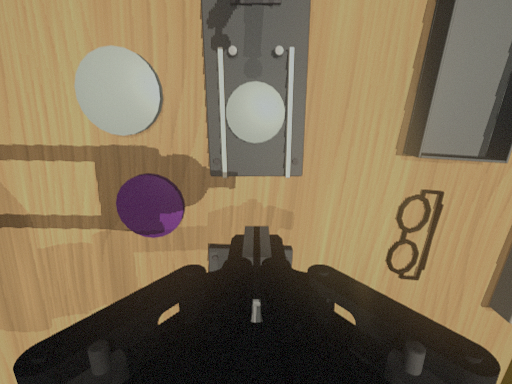

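Wrist view: the lens is at (255,112), the pins at (233,50) and (279,50), and the mouth edge is at row 176 with plate corners near (210,176) and (302,176). I'll fit the jig from these.

```bash
python3 - <<'E'
from go import *
im=imaging.get_image("wrist")
g=cv2.cvtColor(im["pixels"],cv2.COLOR_RGB2HSV)
for n,u,v,z in(("pinL",233,49.5,27),("pinR",279.5,49.5,27),("cornL",210.5,176,15),("cornR",302.5,176,15),("railL",225,176,23),("railR",288.5,176,23),("railLtop",221,48,23),("railRtop",291.5,48,23)):
    w=px2w(im,u,v,z);print(n,w,jig(w))
m=((g[...,2]>130)&(g[...,1]<60)).astype(np.uint8);m[:,:229]=0;m[:,285:]=0;m[:75]=0;m[150:]=0
c=max(cv2.findContours(m,0,2)[0],key=cv2.contourArea);(u,v),(a,b),_=cv2.fitEllipse(c)
w=px2w(im,u,v,25);print("lens",u,v,a,b,w,jig(w))
E
```

```text
pinL [453.3 201.7  27. ] [-25.8  12.   27. ]
pinR [504.3 206.2  27. ] [25.4 12.1 27. ]
cornL [432.4  53.4  15. ] [ -59.5 -133.9   15. ]
cornR [551.5  64.   15. ] [  60.1 -133.8   15. ]
railL [452.   57.1  23. ] [ -39.7 -132.    23. ]
railR [532.2  64.2  23. ] [  40.9 -131.9   23. ]
railLtop [439.5 202.8  23. ] [-39.4  14.3  23. ]
railRtop [517.7 209.7  23. ] [39.1 14.4 23. ]
lens 257.516845703125 115.96658325195312 57.920406341552734 60.879676818847656 [486.5 133.8  25. ] [  1.4 -58.5  25. ]
```

Pins and corners agree: the jig origin is 6 mm further along y and the yaw is 5.0°. That puts the lens about 40 mm from home, which fits the given range. Descending behind it.

```bash
python3 -c "
import numpy as np;np.save('jig.npy',[479.5,198,np.deg2rad(5.0)])"; python3 go.py 0 -127 38
```

```text
t 3.2667 jig pos [  -0.7 -131.8  230.3] world [490.3  66.7 230.3] F [ 0.1 -0.  -0.2]
shift mm [  4.7   0.4 192.3] turn deg [ 0.1 -0.   0.1]
```

```bash
python3 -m creep '[{"jaw":0,"x":0.005,"y":0,"z":0.04,"wx":0,"wy":0,"wz":0},{"jaw":0,"x":0.005,"y":0,"z":0.08,"wx":0,"wy":0,"wz":0},{"jaw":0,"x":0.005,"y":0,"z":0.12,"wx":0,"wy":0,"wz":0},{"jaw":0,"x":0.005,"y":0,"z":0.155,"wx":0,"wy":0,"wz":0},{"jaw":0,"x":0.005,"y":0,"z":0.17,"wx":0,"wy":0,"wz":0}]'
python3 go.py 0 -127 38
```

```text
time_s: 3.68
position: [486.9, 72.5, 56.6]
eef_rot: [[-0.09, 0.996, -0.005], [0.996, 0.09, 0.0], [0.001, -0.005, -1.0]]
ft_force: [-1.2, -0.5, -0.0]
gripper_width: -0.0
t 3.6833 jig pos [  -3.5 -125.7   56.6] world [486.9  72.5  56.6] F [-1.2 -0.5 -0. ]
shift mm [-1.3  3.6 18.6] turn deg [-0.3 -0.   0.2]
```

```bash
python3 -m creep '[{"jaw":0,"x":-0.001,"y":0.004,"z":0.01,"wx":0,"wy":0,"wz":0},{"jaw":0,"x":-0.001,"y":0.004,"z":0.018,"wx":0,"wy":0,"wz":0},{"jaw":0,"x":-0.001,"y":0.004,"z":0.018,"wx":0,"wy":0,"wz":0},{"jaw":0,"x":-0.001,"y":0.004,"z":0.018,"wx":0,"wy":0,"wz":0}]'
python3 go.py 0 -76 38
```

```text
time_s: 4.02
position: [491.6, 72.1, 39.0]
eef_rot: [[-0.09, 0.996, -0.004], [0.996, 0.09, 0.0], [0.001, -0.004, -1.0]]
ft_force: [-0.1, -0.0, 0.3]
gripper_width: -0.2
t 4.0167 jig pos [   1.1 -126.4   39. ] world [491.6  72.1  39. ] F [-0.1 -0.   0.3]
shift mm [50.4 -1.   1.1] turn deg [-0.2 -0.   0.2]
```

```bash
python3 -m creep '[{"jaw":0,"x":0.006,"y":-0.001,"z":0,"wx":0,"wy":0,"wz":0},{"jaw":0,"x":0.012,"y":-0.001,"z":0,"wx":0,"wy":0,"wz":0},{"jaw":0,"x":0.017,"y":-0.001,"z":0,"wx":0,"wy":0,"wz":0},{"jaw":0,"x":0.022,"y":-0.001,"z":0,"wx":0,"wy":0,"wz":0},{"jaw":0,"x":0.027,"y":-0.001,"z":0,"wx":0,"wy":0,"wz":0}]'
python3 -m creep '[{"jaw":0,"x":0.007,"y":0,"z":0,"wx":0,"wy":0,"wz":0},{"jaw":0,"x":0.012,"y":0,"z":0,"wx":0,"wy":0,"wz":0},{"jaw":0,"x":0.017,"y":0,"z":0,"wx":0,"wy":0,"wz":0},{"jaw":0,"x":0.02,"y":0,"z":0,"wx":0,"wy":0,"wz":0},{"jaw":0,"x":0.02,"y":0,"z":0,"wx":0,"wy":0,"wz":0}]'
python3 go.py 0 -71 38
python3 - <<'E'
from go import *
im=imaging.get_image("wrist");save(im,"w2.png")
E
```

```text
time_s: 4.43
position: [488.5, 99.5, 39.7]
eef_rot: [[-0.091, 0.996, -0.003], [0.996, 0.091, 0.0], [0.001, -0.003, -1.0]]
ft_force: [-0.2, -1.2, 0.4]
gripper_width: -0.2
time_s: 4.85
position: [486.6, 120.2, 39.7]
eef_rot: [[-0.091, 0.996, -0.003], [0.996, 0.091, 0.001], [0.001, -0.003, -1.0]]
ft_force: [0.9, -0.6, -0.6]
gripper_width: -0.3
t 4.85 jig pos [  0.3 -78.1  39.7] world [486.6 120.2  39.7] F [ 0.9 -0.6 -0.6]
shift mm [ 7.1 -0.2  1.7] turn deg [-0.1 -0.   0.2]
```

View pics/w2.png

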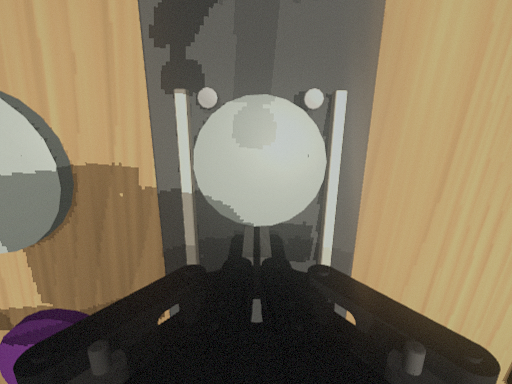

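The lens (260,160) is touched by the fingers and still a few mm short of the pins (207,97) and (314,98). I'll push on gently in small steps, watching the force.

```bash
python3 -m creep '[{"jaw":0,"x":0.002,"y":0,"z":0,"wx":0,"wy":0,"wz":0},{"jaw":0,"x":0.004,"y":0,"z":0,"wx":0,"wy":0,"wz":0},{"jaw":0,"x":0.005,"y":0,"z":0,"wx":0,"wy":0,"wz":0},{"jaw":0,"x":0.006,"y":0,"z":0,"wx":0,"wy":0,"wz":0},{"jaw":0,"x":0.006,"y":0,"z":0,"wx":0,"wy":0,"wz":0}]'
python3 -m creep '[{"jaw":0,"x":0.001,"y":0,"z":0,"wx":0,"wy":0,"wz":0},{"jaw":0,"x":0.0015,"y":0,"z":0,"wx":0,"wy":0,"wz":0},{"jaw":0,"x":0.002,"y":0,"z":0,"wx":0,"wy":0,"wz":0},{"jaw":0,"x":0.002,"y":0,"z":0,"wx":0,"wy":0,"wz":0}]'
```

```text
time_s: 5.32
position: [486.5, 123.9, 39.6]
eef_rot: [[-0.093, 0.996, -0.002], [0.996, 0.093, -0.003], [-0.003, -0.002, -1.0]]
ft_force: [2.1, -9.6, -0.6]
gripper_width: 0.0
time_s: 5.65
position: [486.6, 124.0, 39.6]
eef_rot: [[-0.095, 0.996, -0.002], [0.996, 0.095, -0.006], [-0.006, -0.002, -1.0]]
ft_force: [1.9, -10.0, 0.5]
gripper_width: -0.5
```

It meets a firm 10 N stop with no further travel. Checking that this is the pins.

```bash
python3 - <<'E'
from go import *
im=imaging.get_image("wrist");c=im["pixels"][60:260,140:380];cv2.imwrite("pics/w3.png",cv2.resize(c,None,fx=3,fy=3,interpolation=cv2.INTER_CUBIC)[:,:,::-1])
E
```

```text
(no output)
```

View pics/w3.png

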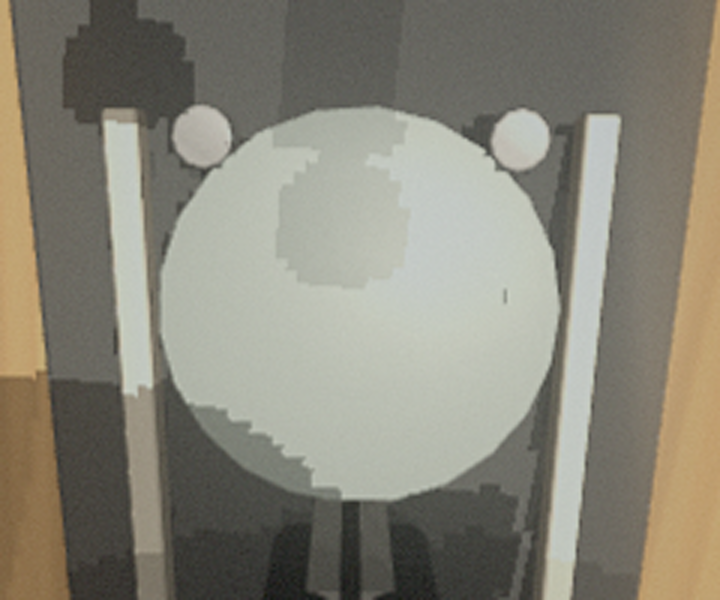

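The lens touches both pins (crop 203,135 and 520,140), so it is home. Backing off, lifting, and crossing over to beyond the lever.

```bash
python3 -m creep '[{"jaw":0,"x":-0.01,"y":0,"z":0,"wx":0,"wy":0,"wz":0},{"jaw":0,"x":-0.03,"y":0,"z":0,"wx":0,"wy":0,"wz":0},{"jaw":0,"x":-0.035,"y":0,"z":-0.035,"wx":0,"wy":0,"wz":0},{"jaw":0,"x":-0.035,"y":0,"z":-0.075,"wx":0,"wy":0,"wz":0},{"jaw":0,"x":-0.035,"y":0,"z":-0.115,"wx":0,"wy":0,"wz":0}]'
python3 -m creep '[{"jaw":0,"x":0,"y":0,"z":-0.04,"wx":0,"wy":0,"wz":0},{"jaw":0,"x":0,"y":0,"z":-0.08,"wx":0,"wy":0,"wz":0},{"jaw":0,"x":0,"y":0,"z":-0.10,"wx":0,"wy":0,"wz":0},{"jaw":0,"x":0,"y":0,"z":-0.10,"wx":0,"wy":0,"wz":0}]'
python3 go.py 0 200 250
```

```text
time_s: 6.12
position: [488.9, 89.1, 155.0]
eef_rot: [[-0.093, 0.996, -0.006], [0.996, 0.093, -0.006], [-0.005, -0.006, -1.0]]
ft_force: [1.0, -0.4, -0.4]
gripper_width: 0.1
time_s: 6.45
position: [492.7, 89.9, 260.8]
eef_rot: [[-0.093, 0.996, 0.006], [0.996, 0.093, -0.004], [-0.004, 0.005, -1.0]]
ft_force: [0.7, 0.1, 0.5]
gripper_width: -0.4
t 6.45 jig pos [   3.8 -108.8  260.8] world [492.7  89.9 260.8] F [0.7 0.1 0.5]
shift mm [308.9  -2.1   9.5] turn deg [0.3 0.2 0.3]
```

```bash
python3 -m creep '[{"jaw":0,"x":0.309,"y":-0.002,"z":0.005,"wx":0,"wy":0,"wz":0},{"jaw":0,"x":0.309,"y":-0.002,"z":0.005,"wx":0,"wy":0,"wz":0},{"jaw":0,"x":0.309,"y":-0.002,"z":0.005,"wx":0,"wy":0,"wz":0},{"jaw":0,"x":0.309,"y":-0.002,"z":0.005,"wx":0,"wy":0,"wz":0},{"jaw":0,"x":0.309,"y":-0.002,"z":0.005,"wx":0,"wy":0,"wz":0}]'
python3 go.py 0 200 250
```

```text
time_s: 6.87
position: [470.0, 298.4, 253.5]
eef_rot: [[-0.092, 0.996, 0.004], [0.996, 0.092, -0.004], [-0.004, 0.003, -1.0]]
ft_force: [1.4, -0.1, -0.1]
gripper_width: -0.0
t 6.8667 jig pos [ -0.8 100.8 253.5] world [470.  298.4 253.5] F [ 1.4 -0.1 -0.1]
shift mm [99.2  1.2  3.1] turn deg [0.2 0.2 0.3]
```

```bash
python3 -m creep '[{"jaw":0,"x":0.099,"y":0.001,"z":0,"wx":0,"wy":0,"wz":0},{"jaw":0,"x":0.099,"y":0.001,"z":0,"wx":0,"wy":0,"wz":0},{"jaw":0,"x":0.099,"y":0.001,"z":0,"wx":0,"wy":0,"wz":0},{"jaw":0,"x":0.099,"y":0.001,"z":0,"wx":0,"wy":0,"wz":0}]'
python3 - <<'E'
from go import *
for n in ("scene","wrist"):
    im=imaging.get_image(n);P=cloud(im)
    for t in ("jig_lever_tip","jig_pivot"):
        for d in models.spot_point(im,t)[:2]:
            w=px2w(im,*d["pixel"],125 if "tip" in t else 55);print(n,t,d["conf"],d["pixel"],jig(w))
    if n=="scene":
        h=P[180:186,378:388].reshape(-1,3);print(np.array([jig(q) for q in h[h[:,2]>90]]).mean(0) if (h[:,2]>90).any() else None)
        c=im["pixels"][100:250,270:470];cv2.imwrite("pics/s2.png",cv2.resize(c,None,fx=3,fy=3,interpolation=cv2.INTER_CUBIC)[:,:,::-1])
E
python3 go.py 0 200 134
```

```text
time_s: 7.2
position: [460.8, 400.8, 251.3]
eef_rot: [[-0.096, 0.995, 0.002], [0.995, 0.096, -0.003], [-0.003, 0.001, -1.0]]
ft_force: [-0.1, -0.2, -0.3]
gripper_width: 0.4
scene jig_lever_tip 0.54 [380.5, 177.3] [ -9.3 149.  125. ]
scene jig_pivot 0.57 [353.0, 193.9] [-11.5  82.6  55. ]
[  8.9 146.3 125.8]
wrist jig_lever_tip 0.47 [258.8, 231.0] [  2.7 152.6 125. ]
t 7.5 jig pos [ -0.2 198.  253. ] world [462.1 395.2 253. ] F [0.6 1.2 0.1]
shift mm [  2.6  -0.1 118.9] turn deg [0.1 0.3 0.2]
```

View pics/s2.png

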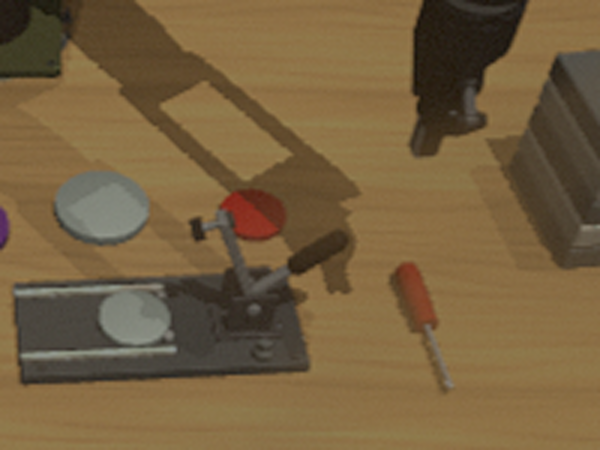

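The lens is still at the pins, and the gripper stands beyond the lever's sleeve (crop 325,245). Descending beside it.

```bash
python3 -m creep '[{"jaw":0,"x":0.002,"y":0,"z":0.04,"wx":0,"wy":0,"wz":0},{"jaw":0,"x":0.002,"y":0,"z":0.08,"wx":0,"wy":0,"wz":0},{"jaw":0,"x":0.002,"y":0,"z":0.11,"wx":0,"wy":0,"wz":0},{"jaw":0,"x":0.002,"y":0,"z":0.119,"wx":0,"wy":0,"wz":0},{"jaw":0,"x":0.002,"y":0,"z":0.119,"wx":0,"wy":0,"wz":0}]'
python3 go.py 0 110 134
```

```text
time_s: 7.92
position: [460.9, 394.1, 131.4]
eef_rot: [[-0.088, 0.996, -0.002], [0.996, 0.088, -0.009], [-0.008, -0.003, -1.0]]
ft_force: [-0.3, 0.3, -0.5]
gripper_width: 0.3
t 7.9167 jig pos [ -1.5 197.  131.4] world [460.9 394.1 131.4] F [-0.3  0.3 -0.5]
shift mm [-87.    1.3  -1.8] turn deg [-0.2  0.5  0.1]
```

```bash
python3 -m creep '[{"jaw":0,"x":-0.012,"y":0.001,"z":0,"wx":0,"wy":0,"wz":0},{"jaw":0,"x":-0.024,"y":0.001,"z":0,"wx":0,"wy":0,"wz":0},{"jaw":0,"x":-0.034,"y":0.001,"z":0,"wx":0,"wy":0,"wz":0},{"jaw":0,"x":-0.042,"y":0.001,"z":0,"wx":0,"wy":0,"wz":0},{"jaw":0,"x":-0.05,"y":0.001,"z":0,"wx":0,"wy":0,"wz":0}]'
python3 -m creep '[{"jaw":0,"x":-0.01,"y":0,"z":0,"wx":0,"wy":0,"wz":0},{"jaw":0,"x":-0.02,"y":0,"z":0,"wx":0,"wy":0,"wz":0},{"jaw":0,"x":-0.03,"y":0,"z":0,"wx":0,"wy":0,"wz":0},{"jaw":0,"x":-0.038,"y":0,"z":0,"wx":0,"wy":0,"wz":0}]'
python3 go.py 0 90 134
```

```text
time_s: 8.33
position: [470.6, 349.3, 137.5]
eef_rot: [[-0.086, 0.996, 0.009], [0.996, 0.086, 0.005], [0.004, 0.009, -1.0]]
ft_force: [-0.7, 9.2, 5.6]
gripper_width: 0.2
time_s: 8.67
position: [475.5, 310.9, 140.1]
eef_rot: [[-0.086, 0.996, 0.014], [0.996, 0.086, 0.008], [0.006, 0.014, -1.0]]
ft_force: [-0.2, 2.2, 1.6]
gripper_width: 0.2
t 8.6667 jig pos [  5.9 112.8 140.1] world [475.5 310.9 140.1] F [-0.2  2.2  1.6]
shift mm [-22.9  -5.9   5.9] turn deg [ 0.8 -0.4 -0.1]
```

```bash
python3 -m creep '[{"jaw":0,"x":-0.01,"y":-0.003,"z":0.003,"wx":0,"wy":0,"wz":0},{"jaw":0,"x":-0.018,"y":-0.005,"z":0.004,"wx":0,"wy":0,"wz":0},{"jaw":0,"x":-0.026,"y":-0.006,"z":0.004,"wx":0,"wy":0,"wz":0},{"jaw":0,"x":-0.034,"y":-0.006,"z":0.004,"wx":0,"wy":0,"wz":0}]'
python3 go.py 0 65 134
python3 - <<'E'
from go import *
im=imaging.get_image("scene");c=im["pixels"][100:250,270:470];cv2.imwrite("pics/s3.png",cv2.resize(c,None,fx=3,fy=3,interpolation=cv2.INTER_CUBIC)[:,:,::-1])
E
```

```text
time_s: 9.0
position: [471.5, 274.8, 135.3]
eef_rot: [[-0.086, 0.996, 0.012], [0.996, 0.086, 0.006], [0.005, 0.012, -1.0]]
ft_force: [0.3, 0.3, -1.0]
gripper_width: -0.0
t 9.0 jig pos [ -1.3  77.2 135.3] world [471.5 274.8 135.3] F [ 0.3  0.3 -1. ]
shift mm [-12.2   1.3   1.2] turn deg [ 0.7 -0.3 -0.1]
```

View pics/s3.png

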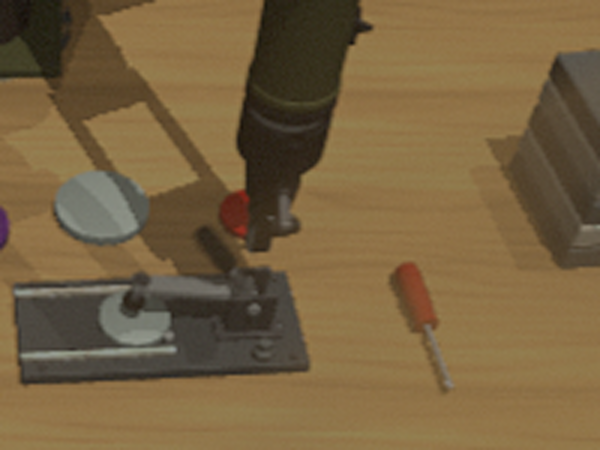

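It has snapped shut: the bar is level with the pad on the lens (crop 135,305), and the lever leans to -y. Retreating +y, then up.

```bash
python3 -m creep '[{"jaw":0,"x":0.02,"y":0,"z":0,"wx":0,"wy":0,"wz":0},{"jaw":0,"x":0.05,"y":0,"z":-0.02,"wx":0,"wy":0,"wz":0},{"jaw":0,"x":0.08,"y":0,"z":-0.05,"wx":0,"wy":0,"wz":0},{"jaw":0,"x":0.11,"y":0,"z":-0.08,"wx":0,"wy":0,"wz":0},{"jaw":0,"x":0.13,"y":0,"z":-0.11,"wx":0,"wy":0,"wz":0}]'
python3 -m creep '[{"jaw":0,"x":0.04,"y":0,"z":0,"wx":0,"wy":0,"wz":0},{"jaw":0,"x":0.06,"y":0,"z":0,"wx":0,"wy":0,"wz":0},{"jaw":0,"x":0.06,"y":0,"z":0,"wx":0,"wy":0,"wz":0},{"jaw":0,"x":0.06,"y":0,"z":0,"wx":0,"wy":0,"wz":0}]'
python3 - <<'E'
from go import *
im=imaging.get_image("scene");c=im["pixels"][150:300,140:440];cv2.imwrite("pics/s4.png",cv2.resize(c,None,fx=2.6,fy=2.6,interpolation=cv2.INTER_CUBIC)[:,:,::-1])
P=cloud(im);J=(P-np.r_[C,0]);x=J@ex;y=J@ey;z=P[...,2]
m=(abs(x)<15)&(y<95)&(y>-60)&(z>90);print("sleeve top: max z",z[m].max(),"y range",y[m].min(),y[m].max())
E
```

```text
time_s: 9.47
position: [458.5, 404.2, 245.9]
eef_rot: [[-0.086, 0.996, 0.01], [0.996, 0.086, 0.004], [0.004, 0.01, -1.0]]
ft_force: [-0.5, -0.5, -0.9]
gripper_width: 0.1
time_s: 9.8
position: [452.8, 464.7, 245.2]
eef_rot: [[-0.088, 0.996, 0.009], [0.996, 0.088, 0.003], [0.002, 0.009, -1.0]]
ft_force: [-0.4, -0.4, -0.3]
gripper_width: -0.0
sleeve top: max z 140.34039651940554 y range -1.093444523414667 54.13712888166495
```

View pics/s4.png

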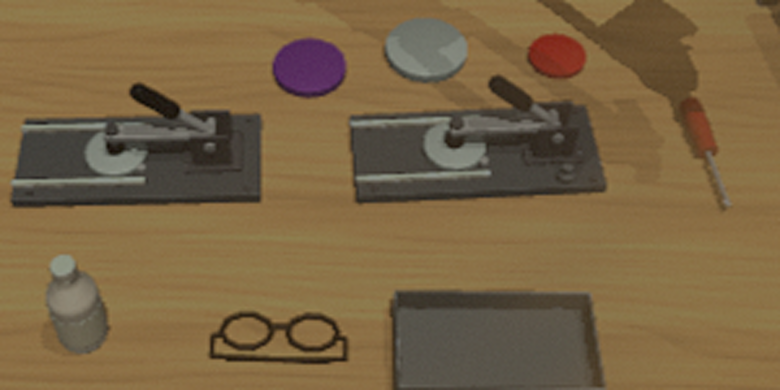

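Both jigs now look alike: lever shut, pad on the lens, lens at the pins. The sleeve tip is at jig y ≈ 0 (expected 3 at full shut), and the bystanders in view are where they were.

```bash
python3 -c "
from plant import arm;print(arm.job_done())"
```

```text
the job is handed in; nothing more can be done
None
```

I pushed the pale lens along the channel with shut fingers until it stopped firmly against both pins at about 10 N. A wrist crop showed it touching both. I then pushed the black sleeve from its +y side past centre, and the clamp snapped shut. The arm backed clear before I handed in, at about 10 s of the 48 s allowed.

**Last checks:**
- The final picture shows the bar level, the pad on the lens, and the lever leaning to -y like the already clamped jig.
- The measured sleeve end is at jig y ≈ 0 mm, against about 3 mm expected when fully shut.
- The already clamped jig, the cup and the other bystanders in view look unmoved. The jar and the steel puck were outside that last crop.
- No wrist force I read was above about 11 N.

**Disagreements:**
- My first jig position, from the scene camera, was about 6 mm off along y compared with the close wrist view. I used the wrist view.
- The fingers stopped about 3 mm short of where I expected the lens to be home. The picture showed contact with both pins, so I put this down to calibration or finger size.

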